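# Tighten the wing nut of the notepad press

## Task

Tighten the notepad press: turn the loose wing nut clockwise (seen from above) by pushing its wings round with a fingertip, stroke after stroke, until the bar sits fully down on the pad and the nut will turn no further. Push gently, do not pinch or grip the nut, and leave the cup, the tape roll, the low mug and the bottle standing where they are.

Things in the scene. Friction and masses are not known exactly. Their poses are not given: they have to be found in the camera images.
- press: dark steel notepad press, fixed to the worktop. Origin on the worktop under the upright threaded stud; +x to its back (away from robot), y along the bar. Base x -60..+45, y +-75, 12 mm thick; on it a white paper pad 88 x 122 mm, top at z 34 mm; back stop x +35..+43, y +-70, up to z 48 mm; guide pins 7 mm thick at x 0, y +-68, up to z 60 mm. Bracket: see bracket_end.
- bracket_end (a point): front end of the bracket arm, at the arm's mid height: 10 mm in front of the stud, z 91 mm; axes as press. The arm, 16 mm wide (y +-8), z 86..96 mm (stud cap to 99), runs over the nut back to an upright 24 mm wide at press x +35..+43. So a finger from above cannot pass behind the stud (+x side) from one side to the other, but can pass in front of it.
- bar_end (a point): left (+y) end of the aluminium press bar, on its underside; axes as press. Bar 24 mm in x, 150 mm in y, 10 mm thick, beneath the nut. The underside is at z 34 mm when the bar is down on the pad, and 1.27 mm higher per rad of joint wing_nut; nut and bar rise and sink together.
- nut_centre (a point): on the nut's upright axis at mid height of its wings; z 62 mm when home, +1.27 mm per rad of joint wing_nut; x axis along the wings (to +x and -x), turning with the nut. Each wing is a 7 mm thick plate (y +-3.5) out to 38 mm from the axis, with a round ear of 24 mm diameter centred 26 mm out, so up to 12 mm above and below this point. Hub 23 mm wide; top of the bar 18 mm below.
- wing_nut (a joint): angle of the nut, rad: 0 = home, bar down on the pad, where a firm stop ends the travel; positive = unscrewed (counter-clockwise from above), up to 6.2. Turning clockwise lowers it. At 0 the wings lie along the press's x axis. It takes 0.04 N m to turn (some 1.5 N on a wing) and stays put. The wings are sprung on the hub (3 N m/rad): at the stop 10 N on a wing turns them 0.1 rad more.
- wing_push_sides: the halves of the two wings that are pushed when turning clockwise (the +y half of the +x wing, the -y half of the -x wing); origin on the nut's axis at its foot, 16.5 mm below nut_centre; axes as nut_centre
- wing_back_sides: the opposite halves of the two wings, pushed when turning counter-clockwise; origin and axes as wing_push_sides
- cup: small white cup, 60 mm wide, 56 mm high, loose, standing close to the right of the press; origin under it
- tape: roll of tape lying flat, 104 mm wide, 25 mm high, loose, left of the press; origin under its centre
- mug_low: squat white mug, 82 mm wide, 68 mm high, loose, further to the right; origin under it
- bottle: clear bottle with black cap, 76 mm wide, 257 mm high, loose, far left; origin under it

How it is judged:
By the outcome, as a careful person would: the job done as asked, in the order asked, and still so for the second after the job is handed in, with the robot touching nothing.
It also fails if it takes over 64 s, if anything falls off the work surface, if the arm or the gripper's body presses on something with over 40 N, if the wrist force passes 120 N, or if a joint passes its speed limit or range.

## Robot

A 6-joint arm with a two-finger parallel gripper is mounted at the origin on a cart in front of the work surface, level with it; the furniture and walls round the work are solid. World frame = base frame: x ahead of the robot, y to its left, z up, the work surface at z = 0. Lengths are in m, angles in degrees, forces in N, time in s.
With the tool pointing down it reaches from about 0.3 to 0.75 m from the base axis. Payload 8.5 kg.
Tool frame: the origin (TCP) lies between the finger pads; the fingertips stand env.finger_overhang ahead of it and the grasp point (between the pads) lies 2 mm behind it (env.finger_overhang is the distance from the TCP to the fingertips, in m); z points along the fingers, y is the line along which they close (so a half turn about z gives the same grasp; the last joint's range is limited). The gripper opens to 85 mm and grips with 20 to 120 N. Pads are 22 mm wide; open, the fingers measure 114 mm over their backs; the gripper's body (76 mm by 85 mm) begins 54 mm behind the grasp point. The pads swing forward as they close: fully open they stand 13 mm farther back than shut.
Start: joints at [-75.533, 21.807, 74.336, -0, 83.858, -12.336], TCP at [0.248, -0.491, 0.248] pointing down, gripper open.
Joint ranges: [-178.18, 178.18], [-50.72, 133.34], [12.68, 142.11], [-81.47, 261.47], [9.98, 163.14], [-165.26, 165.26]. Speed limits (degrees/s): [136.94, 136.94, 180, 180, 180, 180].

## Interface

Orientations are given as a 3x3 rotation matrix whose columns are the frame's x, y, z axes.
In Python, from rig import env gives the robot as it stands. The module is installed in compiled form; this text tells all that it offers.
- The arm moves only by the tool jog_arm, never from a script. Its arguments are lists of equal length, an entry for each row: "hand": the finger opening in m, from 0 to 0.0854; "travel": the shift along the world's x, y, z in m, a list of three; "yaw": the turn about the world's z in rad. A call has exactly 5 rows; each row shifts and turns the commanded pose from where the row before left it; what a row does not reach is not made up. A row lasts 1/8 s, in which the tool goes at most 62.5 mm and 10.7 degrees, less where a joint would pass 70% of its speed; a pose out of reach is approached as far as the arm can. A call is refused whole if a number of a shift passes 0.0625 or a number of a turn 0.188, either way. A call with a gripper value outside its range is refused whole. The fingers move at their own pace and stop on an object; "grip_force" is the grip in N (left out, the last holds). Time passes only in rows, so rows that do not move let the fingers close, or fill a call up. It gives the time, the measured TCP pose, the force, the opening and the grip force at its end, in the units of the state.
- env.observe(): the state, without advancing time (a new reading comes with each control period).
- env.get_image(name): name is "scene" or "top" or "wrist"; returns the picture (420x560x3 uint8, red, green, blue); there is no depth.
- env.calibration(name): a dict with "fx", "fy", "cx", "cy" (pixels), "position" and "rotation" of the camera in the world; the wrist camera has in their place "hand_eye" (4x4, takes a point from camera to tool coordinates, whose origin is the TCP and whose axes are the flange's). Camera axes: x right, y down, z forward; pixel columns grow to the right and rows downward; lengths in m; the calibration is good to about 2 mm. A picture is of the moment at which its call begins: read the wrist's pose just before it. calibration takes no time and is no camera call.
- env.close_job(): hands the job in; it is judged then, once.
The state is a dict: "time_s": time; "q": joint angles; "qvel": joint speeds; "joint_efforts": joint torques, N m; "position": TCP position; "tool_rot": TCP orientation; "ft_force": force on the tool from outside, world axes, zero at the start; "wrist_torque": the same for the moment, N m; "grip_width": finger opening in m; "gripper_force": force on a finger pad.
Only numpy, scipy, OpenCV 4.12 (cv2) and the standard library are available. Lean on these libraries where they do the work, as an engineer would, in place of code of your own. Each camera call takes 0.05 s, during which the arm holds its last target. There are 200 camera calls.

## Working session

There is one attempt and no reset: what is moved stays moved. The work goes in short steps, Python scripts to look and compute and a tool call to move; the robot and the scene stay as the last step left them, time stands still between calls to the robot, and variables do not carry over. Pictures are saved under pics/ and viewed, at most 10 in all, crops included, and the job is handed in when it is done.

Besides the shell and the picture viewer there is one more tool, called after "Call:" in YAML: its name, and indented under it one key for each argument. jog_arm: Moves the arm, as the interface text tells. Its arguments: {"type":"object","properties":{"hand":{"type":"array"},"travel":{"type":"array"},"yaw":{"type":"array"},"grip_force":{"type":"number"}},"required":["hand","travel","yaw"]}

```bash
mkdir -p pics; python3 - <<'E'
from rig import env
import cv2,numpy as np
s=env.observe();print(s['time_s'],s['position'],s['tool_rot'],s['grip_width'],env.finger_overhang)
for n in ['scene','top']:
    im=env.get_image(n);cv2.imwrite(f'pics/{n}0.png',im[:,:,::-1]);print(env.calibration(n))
E
```

```text
0.0 [ 0.24794009 -0.49063267  0.24769629] [[ 8.92583947e-01  4.50881111e-01 -3.49169781e-04]
 [ 4.50881113e-01 -8.92582820e-01  1.45962856e-03]
 [ 3.46456001e-04 -1.46027508e-03 -9.99998874e-01]] 0.08528800435502895 0.017
{'fx': 411.53258766519855, 'fy': 411.53258766519855, 'cx': 273.07354825793476, 'cy': 201.7862368866933, 'position': array([-0.23903207,  0.75421126,  1.04862419]), 'rotation': array([[-0.61216767, -0.58878297,  0.52781186],
       [-0.79071178,  0.46008902, -0.4038477 ],
       [-0.0050618 , -0.66456956, -0.74720926]])}
{'fx': 454.6481267396615, 'fy': 454.6481267396615, 'cx': 280.0472451509194, 'cy': 217.16900585314812, 'position': array([0.19382837, 0.21500925, 1.44332758]), 'rotation': array([[-0.02804188, -0.98242643,  0.18453175],
       [-0.99957599,  0.02900737,  0.00253409],
       [-0.00784234, -0.18438244, -0.98282329]])}
```

View pics/scene0.png

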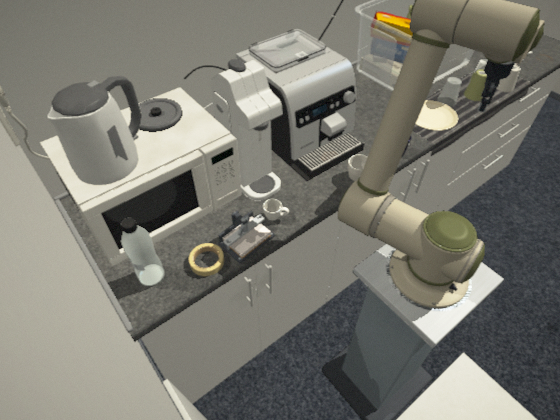

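View pics/top0.png

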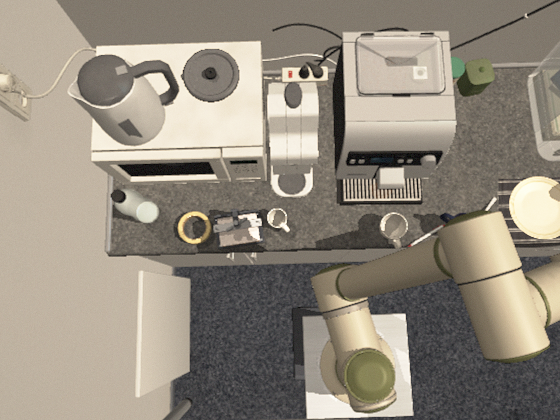

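The press is at about (240,228) in top and (248,233) in scene, with the cup at its right (278,217), the tape roll at (194,228) and the bottle at (137,207). I'll enlarge the press in both views.

```bash
cat > h.py <<'E'
import numpy as np,cv2
from rig import env
def ray(n,u,v,cal=None):
    c=cal or env.calibration(n)
    d=c['rotation']@np.array([(u-c['cx'])/c['fx'],(v-c['cy'])/c['fy'],1]);return c['position'],d/np.linalg.norm(d)
def plane(n,u,v,z,cal=None):
    p,d=ray(n,u,v,cal);return p+d*(z-p[2])/d[2]
def proj(n,P,cal=None):
    c=cal or env.calibration(n)
    q=c['rotation'].T@(np.asarray(P)-c['position']);return c['fx']*q[0]/q[2]+c['cx'],c['fy']*q[1]/q[2]+c['cy']
def tri(r):
    A=sum(np.eye(3)-np.outer(d,d) for p,d in r);b=sum((np.eye(3)-np.outer(d,d))@p for p,d in r);return np.linalg.solve(A,b)
def wristcal():
    s=env.observe();h=env.calibration('wrist');E=h['hand_eye'];R=np.array(s['tool_rot'])
    return dict(fx=h['fx'],fy=h['fy'],cx=h['cx'],cy=h['cy'],position=np.array(s['position'])+R@E[:3,3],rotation=R@E[:3,:3])
E
python3 - <<'E'
from h import *
a=cv2.imread('pics/top0.png')[190:260,165:305];b=cv2.imread('pics/scene0.png')[190:270,180:300]
a=cv2.resize(a,(800,400)) if 0 else cv2.resize(a,None,fx=4.2,fy=4.2,interpolation=2)
b=cv2.resize(b,None,fx=3.7,fy=3.7,interpolation=2)
w=max(a.shape[1],b.shape[1]);pad=lambda x:cv2.copyMakeBorder(x,0,0,0,w-x.shape[1],0)
o=np.vstack([pad(a),pad(b)]);print(o.shape,a.shape);cv2.imwrite('pics/c0.png',o)
for u,v in [(240,228),(278,217),(194,228),(137,210)]:print(plane('top',u,v,0.03))
print(env.calibration('wrist'))
E
```

```text
(590, 588, 3) (294, 588, 3)
[0.42820362 0.34576821 0.03      ]
[0.45992508 0.22511149 0.03      ]
[0.43246021 0.49087828 0.03      ]
[0.49580595 0.67275802 0.03      ]
{'fx': 300.3302295410026, 'fy': 300.3302295410026, 'cx': 277.2055972448316, 'cy': 207.27588251702068, 'hand_eye': array([[ 8.56282956e-04, -9.63027644e-01, -2.69401232e-01,
         6.81299430e-02],
       [ 9.99999485e-01,  9.71420679e-04, -2.94068636e-04,
         1.09733754e-04],
       [ 5.44898153e-04, -2.69400841e-01,  9.63027980e-01,
        -1.26242223e-01],
       [ 0.00000000e+00,  0.00000000e+00,  0.00000000e+00,
         1.00000000e+00]])}
```

View pics/c0.png

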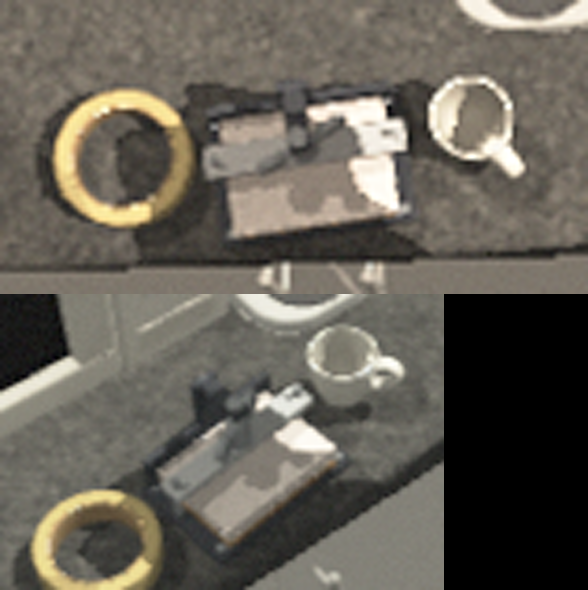

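The press is at about (0.44, 0.34), turned slightly; the nut can't be made out at this scale. I'll move the wrist camera over the press, with the camera on the front side.

Call:
jog_arm:
  hand: [0.085,0.085,0.085,0.085,0.085]
  travel:
    - [0.01,0.055,0]
    - [0.01,0.055,0]
    - [0.01,0.055,0]
    - [0.01,0.055,0]
    - [0.01,0.055,0]
  yaw: [0.178,0.178,0.178,0.178,0.178]

```text
time_s: 0.72
position: [0.2979, -0.2141, 0.2482]
tool_rot: [[0.206, 0.979, -0.0], [0.979, -0.206, 0.0], [0.0, -0.0, -1.0]]
ft_force: [1.0, 0.1, 0.0]
grip_width: 0.0845
gripper_force: 0.0
```

Call:
jog_arm:
  hand: [0.085,0.085,0.085,0.085,0.085]
  travel:
    - [0.01,0.055,0]
    - [0.01,0.055,0]
    - [0.01,0.055,0]
    - [0.01,0.055,0]
    - [0.01,0.055,0]
  yaw: [0.178,0.178,0.178,0.178,0.178]

```text
time_s: 1.35
position: [0.3479, 0.061, 0.2484]
tool_rot: [[-0.631, 0.776, 0.0], [0.776, 0.631, -0.0], [-0.0, 0.0, -1.0]]
ft_force: [1.2, -1.3, -0.1]
grip_width: 0.0847
gripper_force: 0.0
```

Call:
jog_arm:
  hand: [0.085,0.085,0.085,0.085,0.085]
  travel:
    - [0.01,0.055,0]
    - [0.01,0.055,0]
    - [0.01,0.055,0]
    - [0.01,0.055,0]
    - [0.01,0.055,0]
  yaw: [0.178,0.178,0.178,0.178,0.178]

```text
time_s: 1.98
position: [0.3979, 0.3361, 0.248]
tool_rot: [[-1.0, -0.003, -0.0], [-0.003, 1.0, -0.0], [0.0, -0.0, -1.0]]
ft_force: [1.1, -1.3, 0.4]
grip_width: 0.085
gripper_force: 0.0
```

```bash
python3 - <<'E'
from h import *
c=wristcal();s=env.observe();print(s['position'],s['tool_rot'],s['q'],s['ft_force'])
im=env.get_image('wrist');cv2.imwrite('pics/w1s.png',im[:,:,::-1]);cv2.imwrite('pics/w1.png',cv2.resize(im[:,:,::-1],(800,600),interpolation=2))
import pickle;pickle.dump(c,open('w1.pkl','wb'))
E
```

```text
[0.39786423 0.33610335 0.24804754] [[-9.99996769e-01 -2.52298050e-03 -3.11330400e-04]
 [-2.52287551e-03  9.99996761e-01 -3.37167988e-04]
 [ 3.12180060e-04 -3.36381451e-04 -9.99999895e-01]] [ 2.71560659e+01  1.88979066e+01  7.89098638e+01 -9.13139287e-03
  8.22169184e+01 -6.29872488e+01] [ 1.08279046 -1.31786451  0.4024606 ]
```

View pics/w1.png

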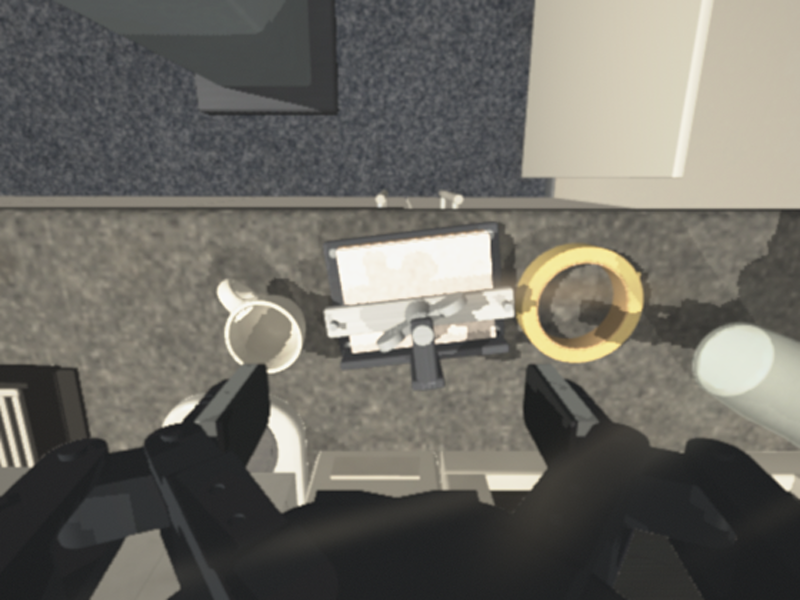

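The wrist view (up = towards robot, left = −y) shows the stud cap near (423,332), the bracket running down to (428,385), the bar from (325,320) to (514,302), and the wings along roughly (383,345)–(465,300). The cup is at (265,335) and the tape at (580,302).

```bash
python3 - <<'E'
from h import *
import pickle;c=pickle.load(open('w1.pkl','rb'))
im=cv2.imread('pics/w1s.png');cv2.imwrite('pics/w1c.png',cv2.resize(im[150:280,210:370],None,fx=5,fy=4.6,interpolation=2)) if 0 else cv2.imwrite('pics/w1c.png',cv2.resize(im[148:278,215:375],None,fx=4.6,fy=4.6,interpolation=2))
f=lambda u,v,z:print((u,v),plane('',u/1.42857,v/1.42857,z,c).round(4))
for u,v,z in [(423,332,.099),(327,240,.012),(497,226,.012),(340,363,.034),(428,385,.04),(325,320,.048),(514,302,.048),(383,345,.07),(465,300,.07),(265,335,.056),(580,302,.025),(337,248,.034),(492,232,.034)]:f(u,v,z)
E
```

```text
(423, 332) [0.4318 0.3546 0.099 ]
(327, 240) [0.3817 0.2777 0.012 ]
(497, 226) [0.3695 0.4207 0.012 ]
(340, 363) [0.4846 0.2882 0.034 ]
(428, 385) [0.5021 0.3639 0.04  ]
(325, 320) [0.4408 0.2793 0.048 ]
(514, 302) [0.4253 0.4297 0.048 ]
(383, 345) [0.4532 0.3264 0.07  ]
(465, 300) [0.4174 0.3871 0.07  ]
(265, 335) [0.4508 0.2328 0.056 ]
(580, 302) [0.4318 0.4924 0.025 ]
(337, 248) [0.3849 0.289  0.034 ]
(492, 232) [0.3718 0.4119 0.034 ]
```

View pics/w1c.png

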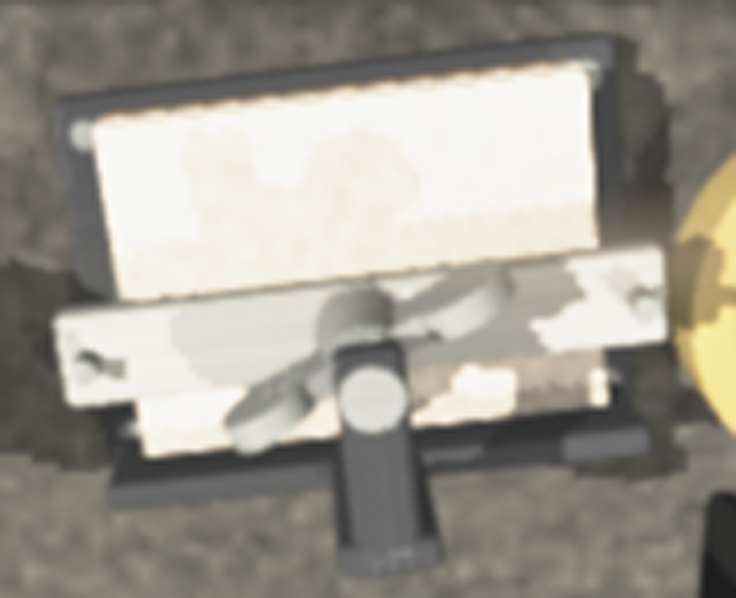

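Press: stud at about (0.434, 0.355), yaw about 5.7°. The wings lie along 115°/−65° and the bar height suggests joint ≈ 5.1 rad. Plan: a first short stroke on the front-left wing, then long strokes round the front.

```bash
cat >> h.py <<'E'
C=np.array([.434,.355]);PY=5.7
def wp(lst):
    "lst of (angle deg in press, R mm, tcp z mm[, tool x deg]); prints deltas mm / mrad from the measured pose"
    s=env.observe();p=np.array(s['position'])*1e3;R=s['tool_rot'];y=np.degrees(np.arctan2(R[1][0],R[0][0]))
    print(s['time_s'],p.round(1),'yaw',round(y,1),np.round(s['ft_force'],1))
    for w in lst:
        a,r,z=w[:3];t=np.radians(a+PY);q=np.r_[C*1e3+r*np.array([np.cos(t),np.sin(t)]),z]
        ny=(w[3] if len(w)>3 else a)+PY;dy=(ny-y+180)%360-180
        print(w,(q-p).round(1),round(np.radians(dy)*1e3));p=q;y=ny
E
python3 - <<'E'
from h import *
wp([(155,33,140),(155,33,81)]+[(a,33,81) for a in range(145,84,-10)])
E
```

```text
2.025 [398.3 340.7 247.5] yaw -179.3 [-3.1 -1.1 -3.5]
(155, 33, 140) [   4.5   25.2 -107.5] -349
(155, 33, 81) [  0.   0. -59.] 0
(145, 33, 81) [2.4 5.2 0. ] -175
(135, 33, 81) [3.2 4.8 0. ] -175
(125, 33, 81) [4.  4.1 0. ] -175
(115, 33, 81) [4.7 3.4 0. ] -175
(105, 33, 81) [5.2 2.5 0. ] -175
(95, 33, 81) [5.5 1.6 0. ] -175
(85, 33, 81) [5.7 0.6 0. ] -175
```

Call:
jog_arm:
  hand: [0,0,0,0,0]
  travel:
    - [0.001,0.008,-0.027]
    - [0.001,0.008,-0.027]
    - [0.001,0.008,-0.027]
    - [0.001,0.0075,-0.027]
    - [0,0,0]
  yaw: [-0.12,-0.12,-0.11,0,0]

```text
time_s: 2.65
position: [0.4011, 0.3653, 0.1386]
tool_rot: [[-0.938, 0.346, -0.004], [0.346, 0.938, -0.002], [0.003, -0.003, -1.0]]
ft_force: [-0.1, -0.2, -0.1]
grip_width: -0.0
gripper_force: 0.0
```

Call:
jog_arm:
  hand: [0,0,0,0,0]
  travel:
    - [0,0,-0.008]
    - [0,0,-0.008]
    - [0,0,-0.008]
    - [0,0,-0.006]
    - [0,0,0]
  yaw: [0,0,0,0,0]

```text
time_s: 3.28
position: [0.4019, 0.3655, 0.1099]
tool_rot: [[-0.938, 0.346, -0.001], [0.346, 0.938, -0.0], [0.001, -0.001, -1.0]]
ft_force: [0.4, -0.7, 0.5]
grip_width: -0.0001
gripper_force: 0.0
```

```bash
python3 - <<'E'
from h import *
c=wristcal();im=env.get_image('wrist');cv2.imwrite('pics/w2.png',cv2.resize(im[:,:,::-1],(800,600),interpolation=2))
print(env.observe()['grip_width']);wp([(155,33,81)])
E
```

```text
-3.889383327892415e-05
3.325 [402.  365.6 110.3] yaw 159.7 [ 0.5  0.1 -0.5]
(155, 33, 81) [  0.8   0.3 -29.3] 17
```

View pics/w2.png

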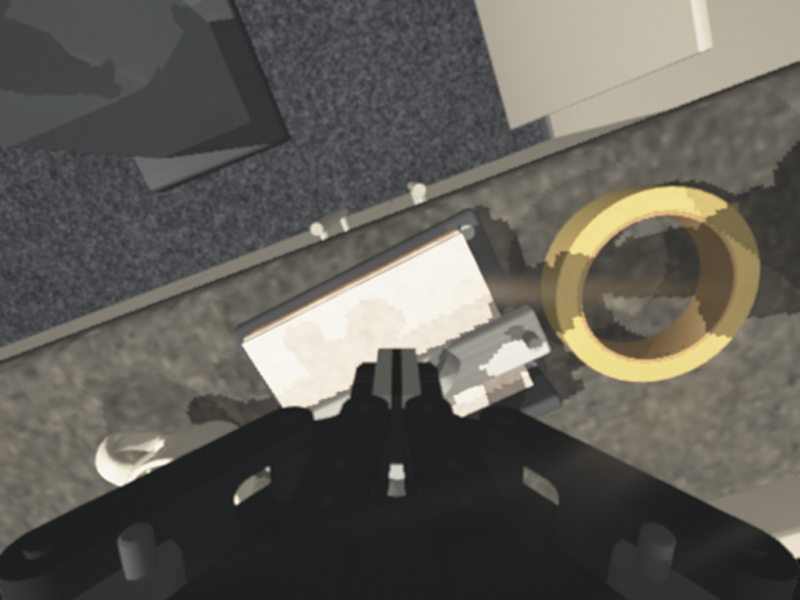

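The closed tips show at (397,355), narrow, with the front-left wing just to their right at (455,365). I'll descend and then start the first stroke.

Call:
jog_arm:
  hand: [0,0,0,0,0]
  travel:
    - [0,0,-0.007]
    - [0,0,-0.008]
    - [0,0,-0.008]
    - [0,0,-0.006]
    - [0,0,0]
  yaw: [0,0,0,0,0]

```text
time_s: 3.95
position: [0.4018, 0.3655, 0.0808]
tool_rot: [[-0.938, 0.346, -0.001], [0.346, 0.938, -0.001], [0.001, -0.001, -1.0]]
ft_force: [-0.0, 0.6, 0.5]
grip_width: -0.0
gripper_force: 0.0
```

Call:
jog_arm:
  hand: [0,0,0,0,0]
  travel:
    - [0.0012,0.0026,0]
    - [0.0012,0.0026,0]
    - [0.0016,0.0024,0]
    - [0.0016,0.0024,0]
    - [0.002,0.002,0]
  yaw: [-0.087,-0.087,-0.087,-0.087,-0.087]

```text
time_s: 4.58
position: [0.4092, 0.3775, 0.0813]
tool_rot: [[-0.703, 0.711, -0.001], [0.711, 0.703, -0.0], [0.0, -0.001, -1.0]]
ft_force: [-1.3, -0.6, -1.1]
grip_width: -0.0
gripper_force: 0.8
```

Call:
jog_arm:
  hand: [0,0,0,0,0]
  travel:
    - [0.002,0.002,0]
    - [0.0023,0.0017,0]
    - [0.0024,0.0017,0]
    - [0.0026,0.0013,0]
    - [0.0026,0.0012,0]
  yaw: [-0.087,-0.087,-0.087,-0.087,-0.087]

```text
time_s: 5.2
position: [0.4211, 0.3856, 0.0812]
tool_rot: [[-0.338, 0.941, -0.001], [0.941, 0.338, -0.0], [0.0, -0.001, -1.0]]
ft_force: [-1.4, 0.4, -1.6]
grip_width: -0.0001
gripper_force: 0.9
```

```bash
python3 - <<'E'
from h import *
wp([(a,33,80) for a in (105,95,85,80)])
E
```

```text
5.2 [421.1 385.6  81.2] yaw 109.7 [-1.4  0.4 -1.6]
(105, 33, 80) [ 1.3  0.3 -1.2] 17
(95, 33, 80) [5.5 1.6 0. ] -175
(85, 33, 80) [5.7 0.6 0. ] -175
(80, 33, 80) [ 2.9 -0.1  0. ] -87
```

Light contact at about 1.5 N, as expected. I'll continue the stroke.

Call:
jog_arm:
  hand: [0,0,0,0,0]
  travel:
    - [0.003,0.0009,0]
    - [0.003,0.0009,0]
    - [0.003,0.0005,0]
    - [0.003,0.0003,0]
    - [0.003,0.0001,0]
  yaw: [-0.087,-0.087,-0.087,-0.087,-0.087]

```text
time_s: 5.82
position: [0.4361, 0.3883, 0.0812]
tool_rot: [[0.091, 0.996, -0.001], [0.996, -0.091, -0.0], [-0.0, -0.001, -1.0]]
ft_force: [-2.5, 0.8, -0.9]
grip_width: 0.0002
gripper_force: 0.8
```

Call:
jog_arm:
  hand: [0,0,0,0,0]
  travel:
    - [0.003,-0.0002,0]
    - [0.002,-0.0002,0]
    - [0,0,0]
    - [-0.003,0,0]
    - [-0.003,0,0]
  yaw: [-0.087,0,0,0,0]

```text
time_s: 6.45
position: [0.4354, 0.3878, 0.0815]
tool_rot: [[0.174, 0.985, 0.001], [0.985, -0.174, 0.0], [0.0, 0.0, -1.0]]
ft_force: [-0.3, 0.4, 0.1]
grip_width: -0.0001
gripper_force: 0.0
```

```bash
python3 - <<'E'
from h import *
wp([(95,33,122),(180,40,122),(-90,40,122)])
im=env.get_image('top');cv2.imwrite('pics/t1.png',im[:,:,::-1])
E
```

```text
6.45 [435.4 387.8  81.5] yaw 80.0 [-0.3  0.4  0.1]
(95, 33, 122) [-7.5 -0.4 40.5] 361
(180, 40, 122) [-33.7 -36.4   0. ] 1484
(-90, 40, 122) [ 43.8 -35.8   0. ] 1571
```

Stroke 1 is done, leaving the wing at about 50° and the other at −130°. Now over to the right side, above the bracket, turning the tool.

Call:
jog_arm:
  hand: [0,0,0,0,0]
  travel:
    - [0,0,0.02]
    - [0,0,0.02]
    - [-0.0137,-0.0123,0]
    - [-0.0137,-0.0123,0]
    - [-0.0137,-0.0123,0]
  yaw: [0,0.17,0.18,0.18,0.18]

```text
time_s: 7.12
position: [0.3939, 0.3505, 0.1215]
tool_rot: [[-0.515, 0.857, 0.0], [0.857, 0.515, 0.0], [-0.0, 0.0, -1.0]]
ft_force: [0.4, 0.2, 0.3]
grip_width: 0.0001
gripper_force: 0.0
```

Call:
jog_arm:
  hand: [0,0,0,0,0]
  travel:
    - [0,0,0]
    - [0,0,0]
    - [0,0,0]
    - [0,0,0]
    - [0,0,0]
  yaw: [0.18,0.18,0.18,0.18,0.18]

```text
time_s: 7.75
position: [0.3944, 0.3509, 0.1215]
tool_rot: [[-0.992, 0.129, 0.0], [0.129, 0.992, 0.0], [-0.0, 0.0, -1.0]]
ft_force: [0.5, -0.0, 0.5]
grip_width: -0.0002
gripper_force: 0.0
```

Call:
jog_arm:
  hand: [0,0,0,0,0]
  travel:
    - [0.0088,-0.0058,0]
    - [0.0088,-0.0058,0]
    - [0.0088,-0.0058,0]
    - [0.0088,-0.0058,0]
    - [0.0088,-0.0058,0]
  yaw: [0.18,0.18,0.18,0.18,0.18]

```text
time_s: 8.38
position: [0.4387, 0.3217, 0.1214]
tool_rot: [[-0.718, -0.697, 0.0], [-0.697, 0.718, 0.0], [-0.0, -0.0, -1.0]]
ft_force: [0.1, 0.4, 0.8]
grip_width: -0.0002
gripper_force: 0.0
```

Call:
jog_arm:
  hand: [0,0,0,0,0]
  travel:
    - [0,0,0]
    - [0,0,0]
    - [0,0,0]
    - [0,0,0]
    - [0,0,0]
  yaw: [0.18,0.18,0.18,0.18,0.18]

```text
time_s: 9.0
position: [0.4384, 0.3219, 0.1214]
tool_rot: [[0.099, -0.995, 0.0], [-0.995, -0.099, 0.0], [-0.0, -0.0, -1.0]]
ft_force: [0.9, 0.4, -0.6]
grip_width: -0.0002
gripper_force: 0.0
```

```bash
python3 - <<'E'
from h import *
im=env.get_image('wrist');cv2.imwrite('pics/w3.png',cv2.resize(im[:,:,::-1],(800,600),interpolation=2))
print(env.observe()['q']);wp([(-88,33,79)])
E
```

```text
[ 2.38169752e+01  2.84211055e+01  8.63561584e+01 -6.13856620e-03
  6.52022459e+01 -1.62298597e+02]
9.05 [438.4 321.9 121.4] yaw -83.9 [-0.2 -1.  -0.5]
(-88, 33, 79) [  0.    0.4 -42.4] 28
```

View pics/w3.png

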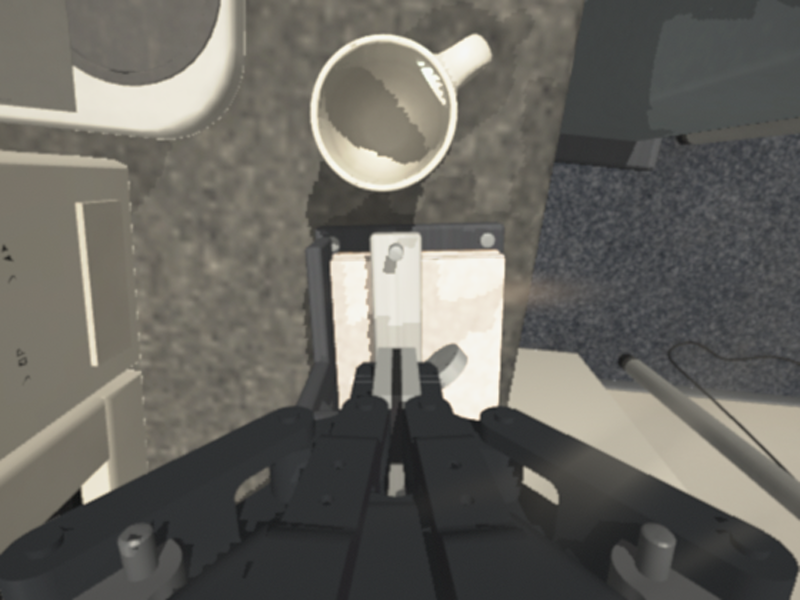

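The tips are at (397,355), the wing is clear on the front side at (450,362), and the cup stays clear at (385,110). I'll shift 5 mm back, descend, then stroke round the front.

```bash
python3 - <<'E'
from h import *
wp([(-80,33,79)]+[(a,33,79-(i+1)*.2) for i,a in enumerate(range(-90,-261,-10))])
E
```

```text
9.05 [438.4 321.9 121.4] yaw -83.9 [-0.2 -1.  -0.5]
(-80, 33, 79) [  4.5   1.3 -42.4] 167
(-90, 33, 78.8) [-5.7 -1.1 -0.2] -175
(-100, 33, 78.6) [-5.8 -0.1 -0.2] -175
(-110, 33, 78.4) [-5.7  0.9 -0.2] -175
(-120, 33, 78.2) [-5.4  1.9 -0.2] -175
(-130, 33, 78.0) [-5.   2.8 -0.2] -175
(-140, 33, 77.8) [-4.5  3.6 -0.2] -175
(-150, 33, 77.6) [-3.8  4.4 -0.2] -175
(-160, 33, 77.4) [-2.9  4.9 -0.2] -175
(-170, 33, 77.2) [-2.   5.4 -0.2] -175
(-180, 33, 77.0) [-1.1  5.7 -0.2] -175
(-190, 33, 76.8) [-0.1  5.8 -0.2] -175
(-200, 33, 76.6) [ 0.9  5.7 -0.2] -175
(-210, 33, 76.4) [ 1.9  5.4 -0.2] -175
(-220, 33, 76.2) [ 2.8  5.  -0.2] -175
(-230, 33, 76.0) [ 3.6  4.5 -0.2] -175
(-240, 33, 75.8) [ 4.4  3.8 -0.2] -175
(-250, 33, 75.6) [ 4.9  2.9 -0.2] -175
(-260, 33, 75.4) [ 5.4  2.  -0.2] -175
```

Call:
jog_arm:
  hand: [0,0,0,0,0]
  travel:
    - [0.005,0,-0.01]
    - [0,0,-0.01]
    - [0,0,-0.01]
    - [0,0,-0.0085]
    - [0,0,-0.004]
  yaw: [0,0,0,0,0]

```text
time_s: 9.68
position: [0.4432, 0.3218, 0.0781]
tool_rot: [[0.093, -0.996, -0.001], [-0.996, -0.093, -0.0], [0.0, 0.001, -1.0]]
ft_force: [0.6, -0.1, -0.0]
grip_width: -0.0005
gripper_force: 0.0
```

Call:
jog_arm:
  hand: [0,0,0,0,0]
  travel:
    - [-0.0057,-0.0008,0]
    - [-0.0029,-0.0001,0]
    - [-0.0029,0.0001,0]
    - [-0.0029,0.0003,0]
    - [-0.0028,0.0005,0]
  yaw: [0,-0.08,-0.087,-0.087,-0.087]

```text
time_s: 10.3
position: [0.4261, 0.3219, 0.0793]
tool_rot: [[-0.248, -0.969, 0.001], [-0.969, 0.248, 0.0], [-0.0, -0.001, -1.0]]
ft_force: [1.9, -1.0, -0.1]
grip_width: 0.0002
gripper_force: 0.8
```

Call:
jog_arm:
  hand: [0,0,0,0,0]
  travel:
    - [-0.0027,0.0009,0]
    - [-0.0027,0.001,0]
    - [-0.0025,0.0014,0]
    - [-0.0025,0.0014,0]
    - [-0.0023,0.0018,0]
  yaw: [-0.087,-0.087,-0.087,-0.087,-0.087]

```text
time_s: 10.92
position: [0.4132, 0.3282, 0.0791]
tool_rot: [[-0.633, -0.774, 0.0], [-0.774, 0.633, -0.0], [-0.0, -0.001, -1.0]]
ft_force: [-0.2, -2.2, -1.5]
grip_width: -0.0004
gripper_force: 0.9
```

Call:
jog_arm:
  hand: [0,0,0,0,0]
  travel:
    - [-0.0022,0.0018,0]
    - [-0.0019,0.0022,0]
    - [-0.0019,0.0022,0]
    - [-0.0015,0.0024,0]
    - [-0.0014,0.0025,0]
  yaw: [-0.087,-0.087,-0.087,-0.087,-0.087]

```text
time_s: 11.55
position: [0.4041, 0.3392, 0.079]
tool_rot: [[-0.9, -0.435, -0.0], [-0.435, 0.9, -0.001], [0.0, -0.0, -1.0]]
ft_force: [0.5, -2.4, -0.9]
grip_width: -0.0005
gripper_force: 0.8
```

```bash
python3 - <<'E'
from h import *
wp([(a,33,77) for a in (-160,-170)])
E
```

```text
11.55 [404.1 339.2  79. ] yaw -154.2 [ 0.5 -2.4 -0.9]
(-160, 33, 77) [ 0.1  1.5 -2. ] -2
(-170, 33, 77) [-2.   5.4  0. ] -175
```

Call:
jog_arm:
  hand: [0,0,0,0,0]
  travel:
    - [-0.0011,0.0027,-0.0004]
    - [-0.001,0.0027,-0.0004]
    - [-0.0006,0.0028,-0.0004]
    - [-0.0005,0.0029,-0.0004]
    - [-0.0001,0.0029,-0.0004]
  yaw: [-0.087,-0.087,-0.087,-0.087,-0.087]

```text
time_s: 12.18
position: [0.4008, 0.3534, 0.0773]
tool_rot: [[-1.0, -0.015, 0.0], [-0.015, 1.0, -0.0], [-0.0, -0.0, -1.0]]
ft_force: [-0.5, -1.1, 1.6]
grip_width: -0.0004
gripper_force: 0.8
```

Call:
jog_arm:
  hand: [0,0,0,0,0]
  travel:
    - [0,0.0029,0]
    - [0.0004,0.0029,0]
    - [0.0005,0.0028,0]
    - [0.0009,0.0027,0]
    - [0.001,0.0027,0]
  yaw: [-0.087,-0.087,-0.087,-0.087,-0.087]

```text
time_s: 12.8
position: [0.4034, 0.3674, 0.077]
tool_rot: [[-0.913, 0.407, -0.001], [0.407, 0.913, -0.0], [0.0, -0.001, -1.0]]
ft_force: [-1.6, -1.3, 0.1]
grip_width: -0.0001
gripper_force: 0.8
```

Call:
jog_arm:
  hand: [0,0,0,0,0]
  travel:
    - [0.0014,0.0025,0]
    - [0.0014,0.0025,0]
    - [0.0018,0.0023,0]
    - [0.0018,0.0022,0]
    - [0.0022,0.0019,0]
  yaw: [-0.087,-0.087,-0.087,-0.087,-0.087]

```text
time_s: 13.42
position: [0.4118, 0.3788, 0.0768]
tool_rot: [[-0.657, 0.754, -0.001], [0.754, 0.657, -0.0], [0.001, -0.001, -1.0]]
ft_force: [-2.4, 0.5, -1.5]
grip_width: 0.0
gripper_force: 0.9
```

```bash
python3 - <<'E'
from h import *
wp([(a,33,76.5) for a in range(-240,-301,-10)])
E
```

```text
13.425 [411.8 378.8  76.8] yaw 131.0 [-2.4  0.5 -1.5]
(-240, 33, 76.5) [ 2.9  3.  -0.3] -93
(-250, 33, 76.5) [4.9 2.9 0. ] -175
(-260, 33, 76.5) [5.4 2.  0. ] -175
(-270, 33, 76.5) [5.7 1.1 0. ] -175
(-280, 33, 76.5) [5.8 0.1 0. ] -175
(-290, 33, 76.5) [ 5.7 -0.9  0. ] -175
(-300, 33, 76.5) [ 5.4 -1.9  0. ] -175
```

Call:
jog_arm:
  hand: [0,0,0,0,0]
  travel:
    - [0.0022,0.0022,-0.0003]
    - [0.0024,0.0018,0]
    - [0.0024,0.0016,0]
    - [0.0025,0.0014,0]
    - [0.0026,0.0012,0]
  yaw: [-0.087,-0.087,-0.087,-0.087,-0.087]

```text
time_s: 14.05
position: [0.424, 0.387, 0.0766]
tool_rot: [[-0.277, 0.961, -0.001], [0.961, 0.277, -0.0], [-0.0, -0.001, -1.0]]
ft_force: [-1.1, -1.5, -1.4]
grip_width: 0.0001
gripper_force: 0.7
```

Call:
jog_arm:
  hand: [0,0,0,0,0]
  travel:
    - [0.0027,0.001,0]
    - [0.0028,0.0007,0]
    - [0.0028,0.0005,0]
    - [0.0029,0.0002,0]
    - [0.0029,0,0]
  yaw: [-0.087,-0.087,-0.087,-0.087,-0.087]

```text
time_s: 14.68
position: [0.4381, 0.3895, 0.0767]
tool_rot: [[0.153, 0.988, -0.001], [0.988, -0.153, -0.0], [-0.0, -0.001, -1.0]]
ft_force: [-1.5, -0.8, -1.1]
grip_width: -0.0
gripper_force: 0.7
```

Call:
jog_arm:
  hand: [0,0,0,0,0]
  travel:
    - [0.0025,0,0]
    - [0.001,0,0]
    - [0,0,0]
    - [-0.003,0,0]
    - [-0.003,0,0]
  yaw: [0,0,0,0,0]

```text
time_s: 15.3
position: [0.4363, 0.3895, 0.0766]
tool_rot: [[0.15, 0.989, 0.0], [0.989, -0.15, 0.0], [0.0, 0.0, -1.0]]
ft_force: [-1.2, -0.7, 0.7]
grip_width: 0.0003
gripper_force: 0.0
```

```bash
python3 - <<'E'
from h import *
wp([(-265,33,118),(-180,40,118),(-80,33,118)])
E
```

```text
15.3 [436.3 389.5  76.6] yaw 81.4 [-1.2 -0.7  0.7]
(-265, 33, 118) [-8.4 -2.1 41.4] 338
(-180, 40, 118) [-33.7 -36.4   0. ] 1484
(-80, 33, 118) [ 48.7 -27.8   0. ] 1745
```

Call:
jog_arm:
  hand: [0,0,0,0,0]
  travel:
    - [0,0,0.022]
    - [0,0,0.023]
    - [-0.014,-0.0128,0]
    - [-0.014,-0.0128,0]
    - [-0.0143,-0.0129,0]
  yaw: [0,0.17,0.178,0.178,0.178]

```text
time_s: 15.92
position: [0.3935, 0.3506, 0.1216]
tool_rot: [[-0.531, 0.848, 0.0], [0.848, 0.531, 0.0], [-0.0, 0.0, -1.0]]
ft_force: [0.5, 0.5, -0.2]
grip_width: -0.0
gripper_force: 0.0
```

Call:
jog_arm:
  hand: [0,0,0,0,0]
  travel:
    - [0,0,0]
    - [0,0,0]
    - [0,0,0]
    - [0,0,0]
    - [0,0,0]
  yaw: [0.178,0.178,0.178,0.178,0.178]

```text
time_s: 16.55
position: [0.394, 0.351, 0.1216]
tool_rot: [[-0.993, 0.121, 0.0], [0.121, 0.993, 0.0], [-0.0, 0.0, -1.0]]
ft_force: [0.4, 0.0, -0.6]
grip_width: 0.0002
gripper_force: 0.0
```

Call:
jog_arm:
  hand: [0,0,0,0,0]
  travel:
    - [0.0098,-0.0058,0]
    - [0.0098,-0.0058,0]
    - [0.0098,-0.0058,0]
    - [0.0098,-0.0058,0]
    - [0.0098,-0.0058,0]
  yaw: [0.178,0.178,0.178,0.178,0.178]

```text
time_s: 17.18
position: [0.4433, 0.3218, 0.1216]
tool_rot: [[-0.719, -0.695, 0.0], [-0.695, 0.719, 0.0], [-0.0, -0.0, -1.0]]
ft_force: [0.6, 0.2, -0.0]
grip_width: -0.0003
gripper_force: 0.0
```

Call:
jog_arm:
  hand: [0,0,0,0,0]
  travel:
    - [0,0,0]
    - [0,0,0]
    - [0,0,0]
    - [0,0,0]
    - [0,0,0]
  yaw: [0.17,0.17,0.17,0,0]

```text
time_s: 17.8
position: [0.443, 0.322, 0.1215]
tool_rot: [[-0.297, -0.955, 0.0], [-0.955, 0.297, -0.0], [-0.0, -0.0, -1.0]]
ft_force: [1.2, 0.6, 0.6]
grip_width: 0.0
gripper_force: 0.0
```

```bash
python3 - <<'E'
from h import *
im=env.get_image('wrist');cv2.imwrite('pics/w4.png',cv2.resize(im[150:,:,::-1],None,fx=1.4286,fy=1.4286,interpolation=2))
print(env.observe()['q']);wp([(-80,33,75,-105)])
E
```

```text
[ 2.36248111e+01  2.87402632e+01  8.57148241e+01 -8.46442860e-05
  6.55399484e+01 -1.39121149e+02]
17.85 [443.  322.  121.6] yaw -107.3 [-0.3 -1.   0.1]
(-80, 33, 75, -105) [ -0.1   1.2 -46.6] 139
```

View pics/w4.png

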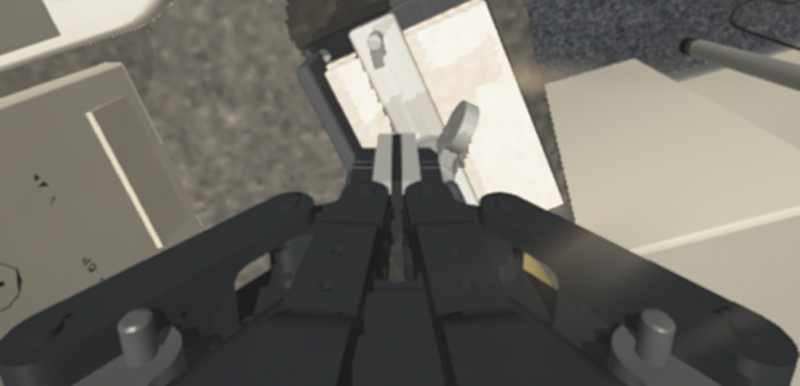

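The wing at (460,130) is clear of the tips at (397,145). I'll descend and start the last stroke.

Call:
jog_arm:
  hand: [0,0,0,0,0]
  travel:
    - [0,0,-0.012]
    - [0,0,-0.012]
    - [0,0,-0.012]
    - [0,0,-0.0075]
    - [0,0,-0.002]
  yaw: [0,0,0,0,0]

```text
time_s: 18.48
position: [0.443, 0.3219, 0.0754]
tool_rot: [[-0.294, -0.956, -0.001], [-0.956, 0.294, -0.0], [0.001, 0.001, -1.0]]
ft_force: [-0.1, 1.1, -0.1]
grip_width: 0.0002
gripper_force: 0.0
```

Call:
jog_arm:
  hand: [0,0,0,0,0]
  travel:
    - [-0.0057,-0.0008,0]
    - [-0.0029,-0.0001,0]
    - [-0.0029,0.0001,0]
    - [-0.0029,0.0003,0]
    - [-0.0028,0.0005,0]
  yaw: [0,0,0,0,0]

```text
time_s: 19.1
position: [0.4262, 0.3221, 0.0762]
tool_rot: [[-0.294, -0.956, 0.001], [-0.956, 0.294, 0.0], [-0.001, -0.001, -1.0]]
ft_force: [2.1, 0.2, -0.4]
grip_width: -0.0001
gripper_force: 0.8
```

Call:
jog_arm:
  hand: [0,0,0,0,0]
  travel:
    - [-0.0027,0.0009,0]
    - [-0.0027,0.001,0]
    - [-0.0025,0.0014,0]
    - [-0.0025,0.0014,0]
    - [-0.0023,0.0018,0]
  yaw: [-0.06,-0.087,-0.087,-0.087,-0.087]

```text
time_s: 19.73
position: [0.4132, 0.3284, 0.076]
tool_rot: [[-0.651, -0.759, 0.0], [-0.759, 0.651, -0.0], [0.0, -0.0, -1.0]]
ft_force: [1.1, -1.6, -0.3]
grip_width: -0.0001
gripper_force: 0.8
```

```bash
python3 - <<'E'
from h import *
wp([(a,33,75) for a in (-140,-150,-160,-165)])
E
```

```text
19.725 [413.2 328.4  76. ] yaw -130.7 [ 1.1 -1.6 -0.3]
(-140, 33, 75) [-2.3  3.  -1. ] -64
(-150, 33, 75) [-3.8  4.4  0. ] -175
(-160, 33, 75) [-2.9  4.9  0. ] -175
(-165, 33, 75) [-1.1  2.6  0. ] -87
```

Call:
jog_arm:
  hand: [0,0,0,0,0]
  travel:
    - [-0.0022,0.002,-0.0005]
    - [-0.0019,0.0022,0]
    - [-0.0018,0.0022,0]
    - [-0.0015,0.0024,0]
    - [0,0,0]
  yaw: [-0.087,-0.087,-0.087,-0.087,0]

```text
time_s: 20.35
position: [0.4058, 0.3361, 0.0754]
tool_rot: [[-0.87, -0.493, -0.0], [-0.493, 0.87, -0.003], [0.002, -0.002, -1.0]]
ft_force: [1.5, -9.5, 1.1]
grip_width: -0.0002
gripper_force: 4.5
```

```bash
python3 - <<'E'
from h import *
wp([(a,33,75) for a in (-160,-165)])
E
```

```text
20.35 [405.8 336.1  75.4] yaw -150.5 [ 1.5 -9.5  1.1]
(-160, 33, 75) [-1.5  4.6 -0.4] -67
(-165, 33, 75) [-1.1  2.6  0. ] -87
```

The force rose to 9.5 N with the wing along the press's x axis, so the stop has been reached. I'll back off, rise and look.

Call:
jog_arm:
  hand: [0,0,0,0,0]
  travel:
    - [0,0,0]
    - [0.001,-0.004,0]
    - [0.002,-0.006,0]
    - [0,0,0.03]
    - [0,0,0.03]
  yaw: [0,0,0,0,0]

```text
time_s: 20.98
position: [0.4087, 0.3271, 0.1361]
tool_rot: [[-0.87, -0.493, -0.001], [-0.493, 0.87, -0.0], [0.001, 0.0, -1.0]]
ft_force: [0.2, -0.2, -0.7]
grip_width: -0.0001
gripper_force: 0.0
```

Call:
jog_arm:
  hand: [0.04,0.085,0.085,0.085,0.085]
  travel:
    - [0,0.007,0.04]
    - [0,0.007,0.04]
    - [-0.005,0.006,0.03]
    - [0,0,0]
    - [0,0,0]
  yaw: [-0.17,-0.17,-0.17,0,0]

```text
time_s: 21.6
position: [0.4035, 0.347, 0.2445]
tool_rot: [[-1.0, -0.008, -0.002], [-0.008, 1.0, -0.001], [0.002, -0.001, -1.0]]
ft_force: [1.5, 0.3, 0.3]
grip_width: 0.085
gripper_force: 0.0
```

```bash
python3 - <<'E'
from h import *
import pickle
c=wristcal();im=env.get_image('wrist');cv2.imwrite('pics/w5s.png',im[:,:,::-1]);pickle.dump(c,open('w5.pkl','wb'))
u,v=proj('',[.434,.355,.06],c);print(u,v);u0,v0=int(u-90),int(v-70);u0=max(0,u0);v0=max(0,v0);print(u0,v0)
cv2.imwrite('pics/w5.png',cv2.resize(im[v0:v0+140,u0:u0+180,::-1],None,fx=4,fy=4,interpolation=2));wp([])
E
```

```text
284.37483438264013 218.1975791611135
194 148
21.65 [403.5 346.9 244.3] yaw -179.6 [0.1 0.5 0.2]
```

View pics/w5.png

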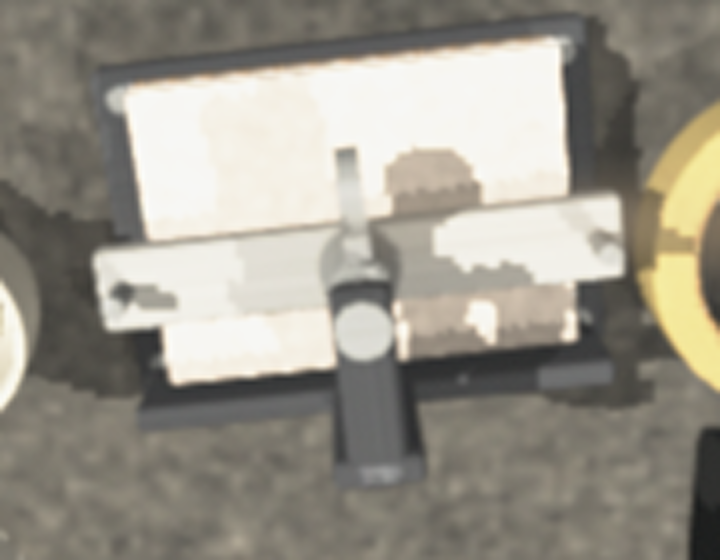

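The front wing (346,150)→(355,245) lies parallel to the pad's sides, so the nut is at home, and the cup and tape look where they were. The gripper is clear, so I'll hand in.

```bash
python3 -c "
from rig import env
print(env.close_job())"
```

```text
the job is handed in; nothing more can be done
None
```

The wing nut is tightened until it stopped: the push rose to 9.5 N and the wings came into line with the press's x axis. I didn't separately measure that the bar is fully down. The cup and tape still looked in place, the moves stayed clear of the mug and bottle, and I handed the job in at about 22 s.

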